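Load a vial rack into the code reader and hold it home

TASK

Take the blue rack of sample vials by its bar handle, set it on the front ledge of the white code reader and slide it in under the two guide lips until it is fully home against the back stop. The reader's spring ejector would push the rack out again, so finish holding it there for the scan, without letting go: with one slanting push, inward and down, keep the rack square, firmly against the back stop and firmly flat on the reader's dark glass bed at the same time. Do not ram the stop, keep all six vials standing in their cells, and leave the bottle, the measuring cylinder and the green basket where they are.

Things in the scene. Friction and masses are not known exactly. Their poses are not given: they have to be found in the camera images.
- rack: Blue vial rack on the bench left or right of the reader; 0.24 kg, 0.42 with vials (varies by a quarter). Origin: centre of underside; x along its length, z up. Base plate 128 (x) by 92 by 8 mm thick; cell grid on it 128 by 76 mm, up to 45 mm, so the base sticks out 8 mm each long side as flanges. Vial tops 69 mm above underside. Either end may go in first.
- rack_handle (a point): Centre of the rack's black bar handle, 107 mm straight above the rack's origin. The bar is 104 mm long (along the rack's x), 12 mm thick (along y), 22 mm high, carried by two 8 mm steel posts 45 mm either side of the middle. Pinch it from above across its thickness.
- reader: White code reader fixed to the bench, 300 (x) by 184 (y) mm. Origin: on the bench, under the centre of a rack that is home; x points into the bay (the way the rack slides in, away from the robot), z up. The rack slides with its length along reader x, its origin on the line y = 0, 50 mm above the bench. Housing behind the bay (x = 68 to 150 mm): 100 mm high.
- lip_start (a point): Middle of the bay's mouth on the bed, reader x = -55 mm, where the guide lips begin. From here to the stop the rails stand 96 mm apart; their lips reach in to 41 mm from the middle line and leave 10.5 mm above the bed for the 8 mm flanges: the rack cannot go in from above. Lip tops 65.5 mm above the bench. In front, to x = -104 mm, the rails flare to about 130 mm apart.
- ledge (a point): Where to set the rack down: its origin on this point of the bed (reader x = -130 mm), lengthwise along reader x. It stands there stably, its leading end 11 mm short of the lips, its rear end 44 mm over the ledge's front edge.
- bed: Dark glass bed, fixed, 214 by 96 mm, 50 mm above the bench, from the front edge (reader x = -150 mm) to the stop. Origin: centre of its top. The scan needs at least 9 N of rack on bed in all (rack and vials weigh about 4 N): 14 to 18 N of downward push is right, as the push is high up and the rack must not tip. Slippery: friction about a quarter of the load.
- stop: Black rubber back stop, fixed, 80 mm wide, 46 mm high above the bed. Origin: middle of the lower edge of its face, reader x = 64 mm; a rack whose end touches it is home. The scan needs at least 4 N on the stop itself, beyond ejector and friction: 12 to 16 N of inward push at the handle is right, no more than the downward push. Ease in the last 15 mm at 30 mm/s; stay under 40 N.
- ejector (a joint): Spring ejector of the bay: two steel pins 10 mm thick standing out of the stop's face by 12 mm, 20 mm above the bed. 0: out (at rest); 0.012 m: pressed flush with the stop by a rack that is home. Its spring gives 2.4 N at 0 and 3.8 N when flush.
- bottle: Bystander: amber reagent bottle with a white dispenser on top, 96 mm thick, 377 mm high, spout 90 mm to its -x. Origin: centre of its underside.
- cylinder: Bystander: glass measuring cylinder on a blue foot 72 mm wide, 212 mm high. Origin: centre of its underside.
- basket: Bystander: mint-green open basket 150 by 105 mm, 45 mm high, with caps and a tube in it, on the other side of the reader from the rack. Origin: centre of its underside.
- vial0: Scintillation vial 1 of 6, white with a white cap, 26 mm thick, 61 mm high, 30 g, standing loose in a cell of the rack, 8 mm above the rack's underside. Origin: centre of its underside.
- vial1: Scintillation vial 2 of 6, white with a white cap, 26 mm thick, 61 mm high, 30 g, standing loose in a cell of the rack, 8 mm above the rack's underside. Origin: centre of its underside.
- vial2: Scintillation vial 3 of 6, white with a white cap, 26 mm thick, 61 mm high, 30 g, standing loose in a cell of the rack, 8 mm above the rack's underside. Origin: centre of its underside.
- vial3: Scintillation vial 4 of 6, white with a red cap, 26 mm thick, 61 mm high, 30 g, standing loose in a cell of the rack, 8 mm above the rack's underside. Origin: centre of its underside.
- vial4: Scintillation vial 5 of 6, white with a white cap, 26 mm thick, 61 mm high, 30 g, standing loose in a cell of the rack, 8 mm above the rack's underside. Origin: centre of its underside.
- vial5: Scintillation vial 6 of 6, white with a white cap, 26 mm thick, 61 mm high, 30 g, standing loose in a cell of the rack, 8 mm above the rack's underside. Origin: centre of its underside.

How it is judged:
By the outcome, as a careful person would: the job done as asked, in the order asked, and still so for the second after the job is handed in, while the arm keeps its last pose, push and grip.
It also fails if it takes over 48 s, if anything falls off the work surface, if the arm or the gripper's body presses on something with over 40 N, if the wrist force passes 120 N, or if a joint passes its speed limit or range.

ROBOT

A 6-joint arm with a two-finger parallel gripper is mounted at the origin on the work surface. World frame = base frame: x ahead of the robot, y to its left, z up, the work surface at z = 0. Lengths are in m, angles in rad, forces in N, time in s.
With the tool pointing down it reaches from about 0.375 to 0.9 m from the base axis. Payload 3.1 kg.
Tool frame: the origin (TCP) lies on the centre line of the jaws, within the pads' length; the fingertips stand ahead of it and the grasp point (between the pads) lies 3 mm ahead of it (robot.tip_reach is the z of the fingertips in the tool frame, in m); z points along the fingers, y is the line along which they close (so a half turn about z gives the same grasp; the last joint's range is limited). The gripper opens to 87 mm and grips with 3 to 60 N. Pads are 19 mm wide; open, the fingers measure 117 mm over their backs; the gripper's body (75 mm by 190 mm) begins 51 mm behind the grasp point.
Start: joints at [-1.425, 0.527, 1.433, -0, 1.181, -0.178], TCP at [0.199, -0.592, 0.245] pointing down, gripper open.
Joint ranges: [-3.08, 3.08], [-0.75, 2.2], [0.22, 2.44], [-1.43, 4.57], [0, 2.65], [-2.85, 2.85]. Speed limits (rad/s): [2.79, 2.79, 3.14, 3.14, 3.14, 3.14].

INTERFACE

Orientations are given as a unit quaternion [x, y, z, w].
In Python, from rig import sensors, eyes, ticket, robot gives the robot as it stands.
- The arm moves only by the tool drive_tool, never from a script. Its argument "deltas" is a list that holds one entry, the list of rows, each a list of 6 numbers: the shift along the tool's x, y, z in mm, then the turn, a rotation vector about the tool's x, y, z in rad. A call has 1 to 8 rows; each row shifts and turns the commanded pose from where the row before left it, along the tool's axes as they then stand; what a row does not reach is not made up. A row lasts 1/12 s, in which the tool goes at most 41.7 mm and 7.16 degrees, less where a joint would pass 70% of its speed; a pose out of reach is approached as far as the arm can. A call is refused whole if a number of a shift passes 41.7 or a number of a turn 0.125, either way. A call with a gripper value outside its range is refused whole. "gripper" is the opening in per cent of the stroke, from 0 (shut) to 100 (fully open), set as the call begins (left out, the last holds). The fingers move at their own pace and stop on an object; "squeeze" is the grip in N (left out, the last holds). Time passes only in rows, so rows that do not move let the fingers close. It gives the time, the measured TCP pose, the force, the opening and the grip force at its end, in the units of the state.
- sensors.get_obs(): the state, without advancing time (a new reading comes with each control period).
- eyes.camera(name): name is "scene" or "top" or "wrist"; returns a dict with "img" (400x640x3 uint8, red, green, blue), "fov_y" (degrees; the focal length in pixels is half the picture's height over the tangent of half this angle, whatever the lens; pixels are square), "cx", "cy" (the principal point, pixels), "xyz" and "attitude" of the camera in the world; the wrist camera has in their place "hand_eye" (4x4, takes a point from camera to tool coordinates, whose origin is the TCP and whose axes are the flange's). Camera axes: x right, y up, looking along -z (the intrinsics and any distortion apply to the point x, -y, -z); pixel columns grow to the right and rows downward; lengths in m; the calibration is good to about 2 mm. A picture is of the moment at which its call begins: read the wrist's pose just before it. There is no depth.
- ticket.hand_in(): hands the job in; it is judged then, once.
The state is a dict: "time": time; "q": joint angles; "joint_velocities": joint speeds; "joint_torque": joint torques, N m; "position": TCP position; "tool_rot": TCP orientation; "ft_force": force on the tool from outside, world axes, zero at the start; "moment": the same for the moment, N m; "grip_width": finger opening in m; "grip_force": force on a finger pad.
Only numpy, scipy, OpenCV 4.12 (cv2) and the standard library are available. Lean on these libraries where they do the work, as an engineer would, in place of code of your own. Each camera call takes 0.05 s, during which the arm holds its last target. There are 200 camera calls.

## Working session

There is one attempt and no reset: what is moved stays moved. The work goes in short steps, Python scripts to look and compute and a tool call to move; the robot and the scene stay as the last step left them, time stands still between calls to the robot, and variables do not carry over. Pictures are saved under pics/ and viewed, at most 10 in all, crops included, and the job is handed in when it is done.

Besides the shell and the picture viewer there is one more tool, called after "Emit:" as a command line: name --argument value ..., lists and objects as JSON in quotes. drive_tool: Moves the arm, as the interface text tells. Its arguments: {"type":"object","properties":{"deltas":{"type":"array"},"gripper":{"type":"number"},"squeeze":{"type":"number"}},"required":["deltas"]}

```bash
mkdir -p pics; ls; python3 - <<'E'
from rig import sensors,eyes,robot
import cv2,numpy as np
o=sensors.get_obs();print({k:np.round(v,3).tolist() for k,v in o.items()},robot.tip_reach)
for n in ["scene","top","wrist"]:
    c=eyes.camera(n);cv2.imwrite(f"pics/{n}0.png",c["img"][:,:,::-1]);np.save(f"pics/{n}0.npy",c,allow_pickle=True)
    print(n,{k:(np.round(v,4).tolist() if not isinstance(v,str) else v) for k,v in c.items() if k!="img"})
E
```

```text
pics
{'time': 0.0, 'q': [-1.426, 0.528, 1.434, -0.0, 1.181, -0.178], 'joint_velocities': [-0.001, 0.0, -0.002, 0.001, 0.001, -0.0], 'joint_torque': [0.0, -44.004, -17.659, 0.063, 0.058, -0.0], 'position': [0.199, -0.592, 0.244], 'tool_rot': [0.987, 0.161, 0.0, -0.001], 'ft_force': [-0.114, -0.089, -0.222], 'moment': [-0.02, -0.053, 0.004], 'grip_force': 0.0, 'grip_width': 0.087} 0.022
scene {'fov_y': 44.0916, 'cx': 329.9606, 'cy': 200.6796, 'xyz': [1.5035, 0.5061, 0.8922], 'attitude': [0.2155, 0.3864, 0.7707, 0.4586]}
top {'fov_y': 50.8843, 'cx': 307.3233, 'cy': 202.6915, 'xyz': [0.3414, 0.0015, 1.474], 'attitude': [-0.0539, 0.053, 0.7083, -0.7019]}
wrist {'fov_y': 70.359, 'cx': 319.4198, 'cy': 199.4482, 'hand_eye': [[0.0016, 0.9611, 0.2762, 0.0753], [1.0, -0.0016, -0.0004, -0.0006], [0.0, 0.2762, -0.9611, -0.1388], [0.0, 0.0, 0.0, 1.0]]}
```

View pics/top0.png

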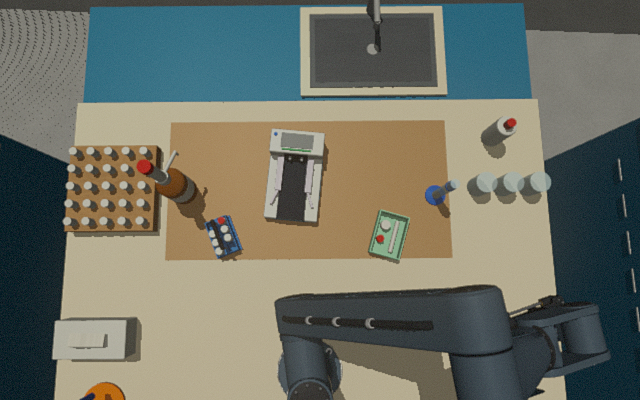

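View pics/scene0.png

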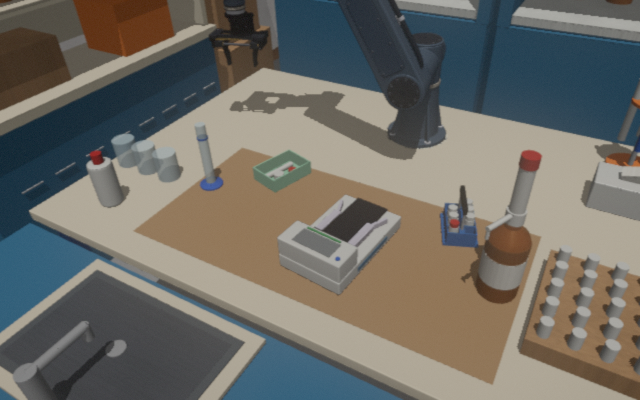

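The top view shows the rack at about (224,237), the reader at (295,175) with its mouth facing the robot (down in the image), the bottle at (175,185) and the basket at (390,235). Next I'll measure the rack and reader.

```bash
cat > h.py <<'E'
import numpy as np,cv2
from scipy.spatial.transform import Rotation as R
def pose(c,obs=None):
    if "hand_eye" in c:
        T=np.eye(4);T[:3,:3]=R.from_quat(obs["tool_rot"]).as_matrix();T[:3,3]=obs["position"];return T@np.array(c["hand_eye"])
    T=np.eye(4);T[:3,:3]=R.from_quat(c["attitude"]).as_matrix();T[:3,3]=c["xyz"];return T
def ray(c,uv,obs=None):
    T=pose(c,obs);f=200/np.tan(np.radians(c["fov_y"])/2);uv=np.atleast_2d(uv).astype(float)
    d=np.c_[(uv[:,0]-c["cx"])/f,-(uv[:,1]-c["cy"])/f,-np.ones(len(uv))]@T[:3,:3].T
    return T[:3,3],d
def onz(c,uv,z,obs=None):
    o,d=ray(c,uv,obs);return (o+d*((z-o[2])/d[:,2])[:,None])
def proj(c,P,obs=None):
    T=pose(c,obs);f=200/np.tan(np.radians(c["fov_y"])/2);p=(np.atleast_2d(P)-T[:3,3])@T[:3,:3]
    return np.c_[c["cx"]+f*p[:,0]/-p[:,2],c["cy"]-f*p[:,1]/-p[:,2]]
def load(n): return np.load(f"pics/{n}.npy",allow_pickle=True).item()
def tri(c1,uv1,c2,uv2):
    o1,d1=ray(c1,uv1);o2,d2=ray(c2,uv2);d1=d1[0];d2=d2[0]
    s=np.linalg.lstsq(np.c_[d1,-d2],o2-o1,rcond=None)[0];a=o1+s[0]*d1;b=o2+s[1]*d2
    return (a+b)/2,np.linalg.norm(a-b)
E
python3 - <<'E'
from h import *
c=load("top0");im=c["img"];hsv=cv2.cvtColor(im,cv2.COLOR_RGB2HSV)
crop=im[120:270,190:340];cv2.imwrite("pics/crop.png",cv2.resize(crop,None,fx=4,fy=4,interpolation=cv2.INTER_CUBIC)[:,:,::-1])
m=((hsv[...,0]>105)&(hsv[...,0]<125)&(hsv[...,1]>150)&(hsv[...,2]>50)).astype(np.uint8)
m[:200]=0;m[265:]=0;m[:,:195]=0;m[:,250:]=0
p=cv2.findNonZero(m);r=cv2.minAreaRect(p);b=cv2.boxPoints(r);print("rack box px",r)
print(np.round(onz(c,b,0.02),4))
dark=(im.max(2)<50).astype(np.uint8);dark[:150]=0;dark[230:]=0;dark[:,:265]=0;dark[:,330:]=0
r=cv2.minAreaRect(cv2.findNonZero(dark));print("bed",r,np.round(onz(c,cv2.boxPoints(r),0.05),4))
E
```

```text
rack box px ((228.0, 217.0), (0.0, 0.0), 0.0)
[[0.5152 0.2789 0.02  ]
 [0.5152 0.2789 0.02  ]
 [0.5152 0.2789 0.02  ]
 [0.5152 0.2789 0.02  ]]
bed ((292.720458984375, 186.25621032714844), (26.172504425048828, 64.91546630859375), 6.581944942474365) [[ 0.5101  0.1095  0.05  ]
 [ 0.7364  0.0841  0.05  ]
 [ 0.7248 -0.0066  0.05  ]
 [ 0.499   0.021   0.05  ]]
```

View pics/crop.png

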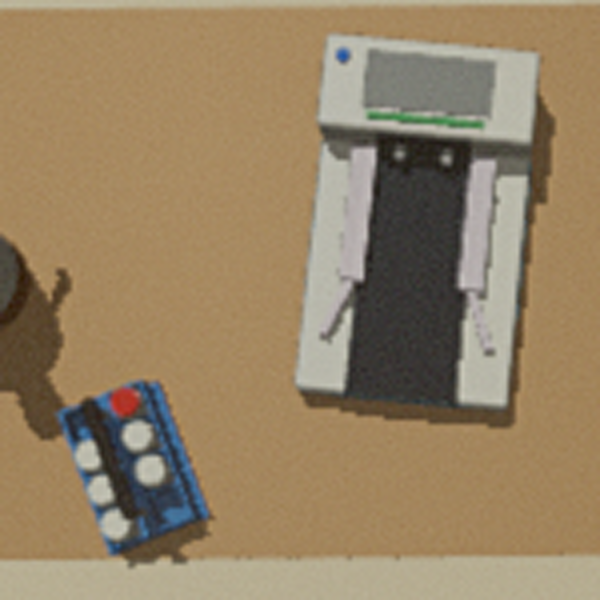

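```bash
python3 - <<'E'
from h import *
c=load("top0");im=c["img"].astype(int)
# rack handle: dark pixels in rack area
sub=np.zeros(im.shape[:2],bool);sub[212:262,203:246]=1
d=(im.max(2)<50)&sub
n,l,s,_=cv2.connectedComponentsWithStats(d.astype(np.uint8),connectivity=8)
for i in range(1,n):
    if s[i,4]>15: 
        p=np.argwhere(l==i)[:,::-1].astype(np.float32);r=cv2.minAreaRect(p);print("dark",s[i],r);print(np.round(onz(c,cv2.boxPoints(r),.118),4).tolist())
hb=((im[...,2]>im[...,0]+25)&(im[...,2]>60)&sub).astype(np.uint8)
r=cv2.minAreaRect(cv2.findNonZero(hb));print("rack blue",r);print(np.round(onz(c,cv2.boxPoints(r),.03),4).tolist())
cr=lambda p:np.array(p)/4+[190,120]-.4
print("bed front",np.round(onz(c,cr([[345,391],[458,404]]),.05),4))
print("housing top corners",np.round(onz(c,cr([[330,36],[538,54],[530,143],[319,125]]),.1),4))
print("housing bluish; lip starts",np.round(onz(c,cr([[343,278],[362,281],[460,288],[483,294]]),.0655),4))
# bottle base from scene
s_=load("scene0");print("bottle",onz(s_,[[500,290]],0.0),"top cap tri",tri(c,[[145,167]],s_,[[530,161]]))
print("bench chk cyl",onz(c,[[434,195]],0.0),onz(s_,[[210,184]],0.))
print(tri(c,[[306,123+.3]],s_,[[338,232]]))
E
```

```text
dark [211 221   8  12  24] ((214.05172729492188, 227.12071228027344), (12.080193519592285, 3.9391934871673584), 66.80140686035156)
[[0.4866, 0.3187, 0.118], [0.4916, 0.3071, 0.118], [0.4554, 0.2908, 0.118], [0.4505, 0.3024, 0.118]]
dark [216 235   7  11  19] ((219.2054901123047, 239.5479278564453), (10.767786026000977, 3.5112345218658447), 69.44395446777344)
[[0.445, 0.2989, 0.118], [0.4489, 0.2884, 0.118], [0.4163, 0.2755, 0.118], [0.4125, 0.2859, 0.118]]
rack blue ((222.8247528076172, 235.64434814453125), (38.26716613769531, 26.205469131469727), 68.96248626708984)
[[0.4957, 0.3605, 0.03], [0.5277, 0.2766, 0.03], [0.4042, 0.2273, 0.03], [0.373, 0.3102, 0.03]]
bed front [[0.5089 0.11   0.05  ]
 [0.4969 0.0138 0.05  ]]
housing top corners [[ 0.8066  0.1197  0.1   ]
 [ 0.789  -0.0568  0.1   ]
 [ 0.7115 -0.0489  0.1   ]
 [ 0.7288  0.1286  0.1   ]]
housing bluish; lip starts [[ 0.6039  0.1108  0.0655]
 [ 0.6012  0.0946  0.0655]
 [ 0.5944  0.0112  0.0655]
 [ 0.589  -0.0083  0.0655]]
bottle [[0.61514719 0.45161785 0.        ]] top cap tri (array([0.61331341, 0.44212598, 0.36046481]), np.float64(9.325444225753979e-05))
bench chk cyl [[ 0.58956939 -0.44818506  0.        ]] [[ 0.59530698 -0.45298358  0.        ]]
(array([0.78211302, 0.05002796, 0.15965299]), np.float64(0.10003067258530496))
```

Emit:
drive_tool --deltas '[[[15,-13,-6,0,0,0],[27,-25,-6,0,0,0],[27,-25,-5,0,0,0],[27,-25,-5,0,0,0],[27,-25,-5,0,0,0],[27,-25,-5,0,0,0],[27,-25,-5,0,0,0],[27,-25,-5,0,0,0]]]'

```text
time: 0.82
position: [0.3328, -0.3475, 0.2866]
tool_rot: [0.987, 0.161, -0.0, -0.0]
ft_force: [-0.6, -0.5, -0.3]
grip_width: 0.0869
grip_force: 0.0
```

Emit:
drive_tool --deltas '[[[28,-26,-5,0,0,0],[28,-26,-5,0,0,0],[28,-26,-5,0,0,0],[28,-26,-5,0,0,0],[28,-26,-5,0,0,0],[28,-26,-5,0,0,0],[28,-26,-5,0,0,0],[28,-26,-5,0,0,0]]]'

```text
time: 1.48
position: [0.479, -0.079, 0.3268]
tool_rot: [0.987, 0.161, -0.0, 0.0]
ft_force: [1.3, -1.6, 0.6]
grip_width: 0.0872
grip_force: 0.0
```

Emit:
drive_tool --deltas '[[[28,-26,0,0,0,0],[28,-26,0,0,0,0],[28,-26,0,0,0,0],[28,-26,0,0,0,0],[10,-10,0,0,0,0],[0,0,0,0,0,0]]]'

```text
time: 1.98
position: [0.5589, 0.069, 0.3261]
tool_rot: [0.987, 0.163, 0.0, -0.0]
ft_force: [-0.5, -1.0, 0.1]
grip_width: 0.0869
grip_force: 0.0
```

```bash
cat > snap.py <<'E'
import sys,numpy as np,cv2
from rig import sensors,eyes
n,cam=sys.argv[1:3]
o=sensors.get_obs();c=eyes.camera(cam);c["obs"]=o
np.save(f"pics/{n}.npy",c,allow_pickle=True);cv2.imwrite(f"pics/{n}.png",c["img"][:,:,::-1])
print(round(o["time"],2),np.round(o["position"],4),np.round(o["tool_rot"],4),np.round(o["ft_force"],2),o["grip_width"])
E
python3 snap.py w1 wrist
```

```text
1.98 [0.5589 0.069  0.3261] [ 9.866e-01  1.634e-01  1.000e-04 -4.000e-04] [-0.47 -1.04  0.13] 0.08690161571585366
```

View pics/w1.png

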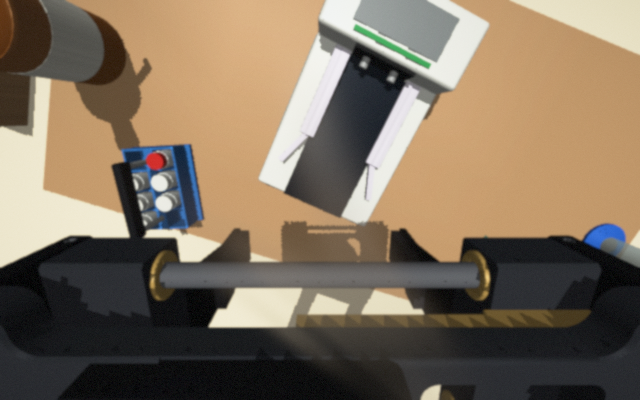

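```bash
python3 - <<'E'
from h import *
c=load("w1");o=c["obs"];im=c["img"];g=im.max(2)
m=(g<75).astype(np.uint8);m[:40]=0;m[215:]=0;m[:,:270]=0;m[:,430:]=0
m=cv2.morphologyEx(m,cv2.MORPH_OPEN,np.ones((3,3)))
n,l,s,_=cv2.connectedComponentsWithStats(m);i=1+np.argmax(s[1:,4]);m=(l==i).astype(np.uint8)
k=max(cv2.findContours(m,cv2.RETR_EXTERNAL,cv2.CHAIN_APPROX_NONE)[0],key=cv2.contourArea)
a=cv2.approxPolyDP(k,3,True)[:,0];print("bed poly",a.tolist());P=onz(c,a,.05,o);print(np.round(P[:,:2],4).tolist())
# edges row by row near lips
for z in (.0655,.05):
  L=[];Rr=[]
  for v in range(70,128,4):
    xs=np.where(m[v])[0]; L.append([xs.min()-.5,v])
  for v in range(95,155,4):
    xs=np.where(m[v])[0]; Rr.append([xs.max()+.5,v])
  L=onz(c,L,z,o)[:,:2];Rr=onz(c,Rr,z,o)[:,:2]
  out=[]
  for Q in (L,Rr):
    vx,vy,x0,y0=cv2.fitLine(Q.astype(np.float32),cv2.DIST_HUBER,0,1e-4,1e-4)[:,0]
    if vx<0: vx,vy=-vx,-vy
    out.append((np.arctan2(vy,vx),x0,y0));
  print(z,[np.round(q,4).tolist() for q in out]);
  h=(out[0][0]+out[1][0])/2;nrm=np.array([-np.sin(h),np.cos(h)])
  dl=nrm@out[0][1:];dr=nrm@out[1][1:];print("heading",h,"sep",dl-dr,"mid",(dl+dr)/2)
print("lip ends",np.round(onz(c,[[302,133],[313,137],[369,163],[381,167]],.0655,o),4).tolist())
hs=cv2.cvtColor(im,cv2.COLOR_RGB2HSV)
G=((hs[...,0]>45)&(hs[...,0]<80)&(hs[...,1]>100)).astype(np.uint8);G[100:]=0
p=np.argwhere(G)[:,::-1];q=onz(c,p,.1,o)[:,:2];vx,vy,*_=cv2.fitLine(q.astype(np.float32),cv2.DIST_L2,0,.01,.01)[:,0];print("green strip dir->heading",np.arctan2(vy,vx),q.mean(0))
pr=lambda P:proj(c,P,o)
# rack handle in wrist view
d=(g<45).astype(np.uint8);d[:155]=0;d[232:]=0;d[:,:105]=0;d[:,150:]=0
p=cv2.findNonZero(d);r=cv2.minAreaRect(p);print("handle",r)
E
```

```text
bed poly [[358, 43], [352, 48], [330, 103], [335, 115], [338, 157], [348, 186], [353, 186], [404, 81], [415, 76]]
[[0.7359, 0.0768], [0.7278, 0.0821], [0.6536, 0.0866], [0.6408, 0.0747], [0.587, 0.0507], [0.551, 0.0217], [0.5535, 0.0146], [0.7128, 0.001], [0.7234, -0.0106]]
0.0655 [[0.16419999301433563, 0.6611999869346619, 0.08190000057220459], [-0.09740000218153, 0.6452999711036682, 0.010200000368058681]]
heading 0.03337984 sep 0.071205206 mid 0.024217289
0.05 [[0.16419999301433563, 0.6624000072479248, 0.08150000125169754], [-0.09740000218153, 0.6547999978065491, 0.006000000052154064]]
heading 0.03337939 sep 0.07514317 mid 0.02175277
lip ends [[0.6035, 0.1102, 0.0655], [0.6033, 0.0942, 0.0655], [0.5948, 0.008, 0.0655], [0.5951, -0.0102, 0.0655]]
green strip dir->heading 1.4628814 [0.73231379 0.04019461]
handle ((129.23529052734375, 197.941162109375), (71.30547332763672, 16.97749137878418), 75.96376037597656)
```

```bash
python3 - <<'E'
from h import *
c=load("w1");o=c["obs"];g=cv2.GaussianBlur(c["img"].min(2),(3,3),0).astype(float)
h=-.105;ex=np.array([np.cos(h),np.sin(h)]);ey=np.array([-ex[1],ex[0]]);O=np.array([.653,.0465])
# scan across reader y at various reader x, report crossing where brightness rises past 140
for z,xs in ((.0655,range(-50,51,10)),(.05,range(-145,-105,5))):
  L=[];Rr=[]
  for x in xs:
    for sgn,S in ((1,L),(-1,Rr)):
      y=np.arange(25,62,.25)/1000*sgn
      P=np.c_[O+x/1000*ex+y[:,None]*ey,np.full(len(y),z)];uv=proj(c,P,o).astype(np.float32)
      v=cv2.remap(g.astype(np.float32),uv[:,0].copy(),uv[:,1].copy(),cv2.INTER_LINEAR)[:,0]
      j=np.argmax(v>130);S.append((x,y[j]*1000 if v[j]>130 else np.nan))
  print(z,"L",L,"\nR",Rr)
for x0,x1,z,y in ((-170,-135,.05,0),(40,80,.05,0),(60,100,.1,-40),(60,100,.1,40),(50,100,.1,60)):
  x=np.arange(x0,x1,.5);P=np.c_[O+x[:,None]/1000*ex+y/1000*ey,np.full(len(x),z)];uv=proj(c,P,o).astype(np.float32)
  v=cv2.remap(g.astype(np.float32),uv[:,0].copy(),uv[:,1].copy(),cv2.INTER_LINEAR)[:,0];print(x0,y,v[::3].astype(int).tolist())
# handle ends: triangulate w1 with top0 for handle-mid; use handle bar dark on plane .118
g2=c["img"].max(2);d=(g2<60).astype(np.uint8);d[:155]=0;d[240:]=0;d[:,:108]=0;d[:,:]=d*(np.arange(640)<148)
k=max(cv2.findContours(d,0,1)[0],key=cv2.contourArea);print(k[:,0].tolist());
E
```

```text
0.0655 L [(-50, np.float64(41.75)), (-40, np.float64(41.75)), (-30, np.float64(41.75)), (-20, np.float64(42.0)), (-10, np.float64(42.0)), (0, np.float64(42.25)), (10, np.float64(42.25)), (20, np.float64(42.25)), (30, np.float64(42.25)), (40, np.float64(42.25)), (50, np.float64(42.5))] 
R [(-50, np.float64(-38.25)), (-40, np.float64(-38.25)), (-30, np.float64(-38.25)), (-20, np.float64(-38.5)), (-10, np.float64(-38.5)), (0, np.float64(-38.5)), (10, np.float64(-38.5)), (20, np.float64(-38.5)), (30, np.float64(-38.5)), (40, np.float64(-38.25)), (50, np.float64(-38.5))]
0.05 L [(-145, np.float64(49.0)), (-140, np.float64(48.75)), (-135, np.float64(48.5)), (-130, np.float64(48.5)), (-125, np.float64(48.75)), (-120, np.float64(48.5)), (-115, np.float64(48.5)), (-110, np.float64(48.75))] 
R [(-145, np.float64(-46.5)), (-140, np.float64(-45.5)), (-135, np.float64(-45.5)), (-130, np.float64(-45.5)), (-125, np.float64(-45.75)), (-120, np.float64(-45.25)), (-115, np.float64(-45.5)), (-110, np.float64(-45.75))]
-170 0 [113, 113, 112, 112, 112, 112, 112, 112, 113, 112, 111, 111, 108, 97, 81, 68, 
[... 2657 characters left out ...]
19], [141, 218], [141, 217], [141, 216], [140, 215], [140, 214], [140, 213], [140, 212], [140, 211], [139, 210], [138, 209], [138, 208], [138, 207], [138, 206], [137, 205], [137, 204], [137, 203], [137, 202], [136, 201], [136, 200], [136, 199], [136, 198], [136, 197], [136, 196], [136, 195], [136, 194], [136, 193], [135, 192], [135, 191], [134, 190], [134, 189], [133, 188], [133, 187], [133, 186], [133, 185], [132, 184], [132, 183], [132, 182], [132, 181], [131, 180], [131, 179], [132, 178], [131, 177], [131, 176], [131, 175], [130, 174], [131, 173], [130, 172], [130, 171], [130, 170], [130, 169], [131, 168], [131, 167], [131, 166], [130, 165], [130, 164], [129, 163], [129, 162], [128, 161]]
```

Emit:
drive_tool --deltas '[[[-4,-25,9,0,0,-0.009],[-4,-37,9,0,0,-0.009],[-4,-37,9,0,0,-0.009],[-4,-37,9,0,0,-0.009],[-4,-37,9,0,0,-0.009],[-4,-37,9,0,0,-0.009],[-4,-37,9,0,0,-0.009],[0,0,0,0,0,0]]]'

```text
time: 2.7
position: [0.4416, 0.2904, 0.2618]
tool_rot: [0.981, 0.194, -0.003, -0.001]
ft_force: [-0.1, -0.1, 0.0]
grip_width: 0.0871
grip_force: 0.0
```

```bash
python3 snap.py w2 wrist
```

```text
2.7 [0.4416 0.2904 0.2618] [ 9.810e-01  1.942e-01 -3.200e-03 -6.000e-04] [-0.06 -0.07  0.02] 0.08709516845632627
```

View pics/w2.png

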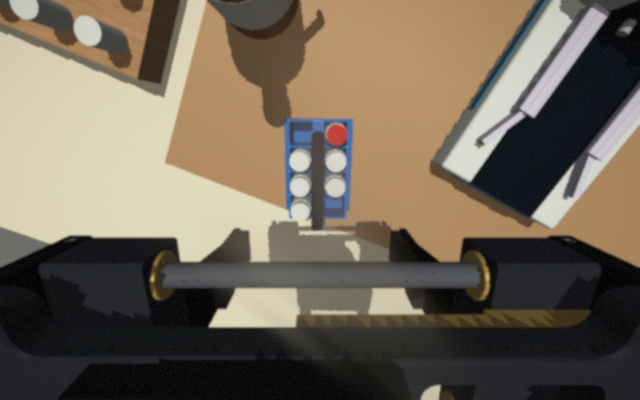

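The handle shows between px (318,132) and (318,228), almost parallel to the tool x axis, with the rack's blue outline at u 286–352.

```bash
python3 - <<'E'
from h import *
c=load("w2");o=c["obs"];im=c["img"].astype(int)
g=im.max(2);d=((g<75)).astype(np.uint8);d[:126]=0;d[222:]=0;d[:,:305]=0;d[:,331:]=0
L=[]
for v in range(136,218,4):
    xs=np.where(d[v])[0];L.append([xs.min(),xs.max(),v])
print(L)
L=np.array(L,float);mid=np.c_[(L[:,0]+L[:,1])/2,L[:,2]]
P=onz(c,mid,.118,o)[:,:2];vx,vy,x0,y0=cv2.fitLine(P.astype(np.float32),cv2.DIST_HUBER,0,1e-4,1e-4)[:,0]
T=pose(c,o);tr=R.from_quat(o["tool_rot"]).as_matrix()
print("handle dir",np.arctan2(vy,vx)%np.pi,"tool x heading",np.arctan2(tr[1,0],tr[0,0]),"tilt z",tr[:,2])
h=np.arctan2(vy,vx);e=np.array([np.cos(h),np.sin(h)]);e=e*np.sign(e[0])
print("ends",np.round(onz(c,[[318,131.5],[318,229]],.118,o),4), "width mm",1000*np.linalg.norm(np.diff(onz(c,[[L[5,0]-.5,L[5,2]],[L[5,1]+.5,L[5,2]]],.118,o),axis=0)))
b=((im[...,2]>im[...,0]+25)&(im[...,2]>60)).astype(np.uint8);b[:100]=0;b[228:]=0;b[:,:270]=0;b[:,370:]=0
r=cv2.minAreaRect(cv2.findNonZero(b));print(r)
# base flange corners far end
print("line pt",x0,y0)
for name,P in (("top-based",(.4515,.297)),):
  pass
E
```

```text
Traceback (most recent call last):
ValueError: zero-size array to reduction operation minimum which has no identity
```

```bash
python3 - <<'E'
from h import *
c=load("w2");o=c["obs"];im=c["img"].astype(int)
g=im.max(2);print(g[170,300:340].tolist(),g[120:140,318].tolist(),g[215:240,318].tolist())
d=((g<105)&(im[...,2]<im[...,0]+20)).astype(np.uint8)
L=[]
for v in range(140,216,3):
    xs=np.where(d[v,309:328])[0]+309
    if len(xs)>4: L.append([xs.min(),xs.max(),v])
print(L)
L=np.array(L,float);mid=np.c_[(L[:,0]+L[:,1])/2,L[:,2]]
P=onz(c,mid,.118,o)[:,:2];vx,vy,x0,y0=cv2.fitLine(P.astype(np.float32),cv2.DIST_HUBER,0,1e-4,1e-4)[:,0]
tr=R.from_quat(o["tool_rot"]).as_matrix()
print("handle dir",np.arctan2(vy,vx)%np.pi,"tool x heading",np.arctan2(tr[1,0],tr[0,0]),"tilt z",tr[:,2],"pt",x0,y0)
E=onz(c,[[318,131.5],[318,229]],.118,o);print("ends",np.round(E,4),np.linalg.norm(E[0]-E[1]))
b=((im[...,2]>im[...,0]+25)&(im[...,2]>60)).astype(np.uint8);b[:100]=0;b[228:]=0;b[:,:270]=0;b[:,370:]=0
print(cv2.minAreaRect(cv2.findNonZero(b)))
q=(np.array([E[:,:2].mean(0)[0],E[:,:2].mean(0)[1],.107])-o["position"])@tr;print("handle in tool mm",q*1000)
E
```

```text
[205, 204, 196, 182, 160, 139, 116, 100, 102, 115, 124, 108, 81, 76, 75, 78, 76, 77, 80, 79, 81, 79, 80, 82, 99, 121, 133, 129, 120, 132, 158, 183, 197, 203, 207, 210, 211, 209, 204, 196] [190, 183, 173, 171, 168, 169, 169, 169, 168, 165, 153, 115, 79, 75, 74, 73, 75, 75, 75, 77] [70, 69, 67, 68, 67, 69, 65, 67, 70, 65, 67, 62, 69, 71, 82, 138, 196, 214, 211, 186, 149, 124, 123, 121, 122]
[[np.int64(312), np.int64(326), 140], [np.int64(311), np.int64(327), 143], [np.int64(312), np.int64(323), 146], [np.int64(309), np.int64(327), 149], [np.int64(310), np.int64(325), 152], [np.int64(311), np.int64(324), 155], [np.int64(312), np.int64(323), 158], [np.int64(312), np.int64(323), 161], [np.int64(311), np.int64(324), 164], [np.int64(309), np.int64(325), 167], [np.int64(312), np.int64(323), 170], [np.int64(309), np.int64(325), 173], [np.int64(310), np.int64(324), 176], [np.int64(311), np.int64(324), 179], [np.int64(311), np.int64(323), 182], [np.int64(311), np.int64(323), 185], [np.int64(311), np.int64(323), 188], [np.int64(310), np.int64(324), 191], [np.int64(312), np.int64(323), 194], [np.int64(309), np.int64(324), 197], [np.int64(310), np.int64(323), 200], [np.int64(310), np.int64(323), 203], [np.int64(311), np.int64(323), 206], [np.int64(311), np.int64(324), 209], [np.int64(311), np.int64(325), 212], [np.int64(311), np.int64(324), 215]]
handle dir 0.37652764 tool x heading 0.39093423827265295 tilt z [-6.48705891e-03 -3.93965688e-05 -9.99978958e-01] pt 0.45541695 0.2995379
ends [[0.4979 0.3161 0.118 ]
 [0.4041 0.2774 0.118 ]] 0.10151509768516295
((317.28668212890625, 168.01287841796875), (68.0400390625, 99.11782836914062), 0.9391909241676331)
handle in tool mm [ 12.02223312  -1.91602248 154.76683724]
```

Emit:
drive_tool --deltas '[[[6,-1,20,0,0,0.007],[6,-1,36,0,0,0.007],[0,0,36,0,0,0],[0,0,30,0,0,0],[0,0,15,0,0,0],[0,0,0,0,0,0],[0,0,0,0,0,0]]]' --gripper 50

```text
time: 3.33
position: [0.4576, 0.2926, 0.1263]
tool_rot: [0.983, 0.184, -0.001, 0.0]
ft_force: [0.9, -1.4, 1.1]
grip_width: 0.0493
grip_force: 0.0
```

```bash
python3 snap.py w3 wrist; python3 - <<'E'
from h import *
c=load("w3");o=c["obs"];im=c["img"].astype(int)
tr=R.from_quat(o["tool_rot"]).as_matrix();print("head",np.arctan2(tr[1,0],tr[0,0]),tr[:,2])
E
```

```text
3.33 [0.4576 0.2926 0.1263] [ 9.829e-01  1.842e-01 -7.000e-04  4.000e-04] [ 0.95 -1.41  1.14] 0.04928719931243228
head 0.3704952205442578 [-0.00126723 -0.00108722 -0.99999861]
```

View pics/w3.png

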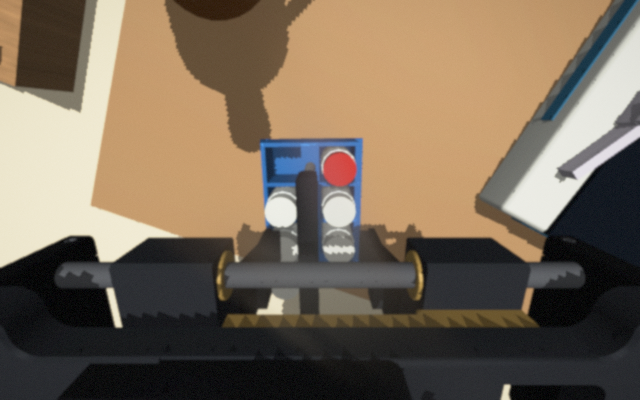

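The handle is at u≈307, about 6 mm to the image left of the jaw centre. That agrees with the earlier fix, so I'll correct the offset, descend and grip.

Emit:
drive_tool --deltas '[[[-5,-6,0,0,0,-0.005],[0,0,9,0,0,0],[0,0,6,0,0,0],[0,0,0,0,0,0],[0,0,0,0,0,0]]]'

```text
time: 3.8
position: [0.4498, 0.2983, 0.1114]
tool_rot: [0.982, 0.188, -0.0, 0.0]
ft_force: [-0.9, -0.2, -1.0]
grip_width: 0.0438
grip_force: 0.0
```

Emit:
drive_tool --deltas '[[[0,0,0,0,0,0],[0,0,0,0,0,0],[0,0,0,0,0,0],[0,0,0,0,0,0],[0,0,0,0,0,0],[0,0,0,0,0,0]]]' --gripper 0 --squeeze 50

```text
time: 4.3
position: [0.4503, 0.2982, 0.1117]
tool_rot: [0.982, 0.188, 0.0, 0.0]
ft_force: [0.2, 0.4, -3.8]
grip_width: 0.0115
grip_force: 47.1
```

Emit:
drive_tool --deltas '[[[0,0,-3,0,0,0],[0,0,-6,0,0,0],[0,0,-10,0,0,0],[0,0,-14,0,0,0],[0,0,-18,0,0,0],[0,0,-18,0,0,0],[0,0,-14,0,0,0],[0,0,-7,0,0,0]]]'

```text
time: 4.97
position: [0.4509, 0.2987, 0.2041]
tool_rot: [0.982, 0.188, 0.002, -0.0]
ft_force: [0.5, 0.1, -3.6]
grip_width: 0.0113
grip_force: 50.0
```

Emit:
drive_tool --deltas '[[[-1,8,0,0,0,0.015],[-1,15,0,0,0,0.035],[-1,21,0,0,0,0.04],[0,21,0,0,0,0.04],[1,21,0,0,0,0.04],[2,21,0,0,0,0.04],[3,21,0,0,0,0.04],[3,21,0,0,0,0.04]]]'

```text
time: 5.63
position: [0.4923, 0.1532, 0.2006]
tool_rot: [0.999, 0.043, -0.001, 0.0]
ft_force: [0.0, 1.0, -4.3]
grip_width: 0.0116
grip_force: 50.0
```

Emit:
drive_tool --deltas '[[[4,21,0,0,0,0.04],[5,21,0,0,0,0.04],[6,21,0,0,0,0.04],[6,18,0,0,0,0.04],[5,10,0,0,0,0.03],[1,2,0,0,0,0],[0,0,0,0,0,0],[0,0,0,0,0,0]]]'

```text
time: 6.3
position: [0.5205, 0.0626, 0.2011]
tool_rot: [0.999, -0.051, -0.001, -0.0]
ft_force: [0.5, -0.2, -4.2]
grip_width: 0.0113
grip_force: 50.0
```

```bash
cat > st.py <<'E'
from h import *
from rig import sensors
o=sensors.get_obs();tr=R.from_quat(o["tool_rot"]).as_matrix();h=-.102;ex=np.array([np.cos(h),np.sin(h),0]);ey=np.array([-ex[1],ex[0],0])
d=o["position"]-np.array([.6532,.0482,0])
print("t",round(o["time"],2),"reader xyz mm",np.round([d@ex*1e3,d@ey*1e3,d[2]*1e3],1),"head err",round(np.arctan2(tr[1,0],tr[0,0])-h,4),"tilt",np.round(tr[:2,2],4),"F in reader",np.round([o["ft_force"]@ex,o["ft_force"]@ey,o["ft_force"][2]],1),"M",np.round(o["moment"],2),"grip",o["grip_width"],o["grip_force"])
E
python3 st.py
```

```text
t 6.3 reader xyz mm [-133.5    0.8  201.1] head err 0.0001 tilt [-0.0018  0.0008] F in reader [ 0.5 -0.1 -4.2] M [ 0.05  0.05 -0.01] grip 0.011279591874920773 49.99493591487408
```

```bash
python3 snap.py w4 wrist
```

```text
6.3 [0.5205 0.0626 0.2011] [ 9.987e-01 -5.090e-02 -9.000e-04 -4.000e-04] [ 0.49 -0.17 -4.22] 0.011279591874920773
```

View pics/w4.png

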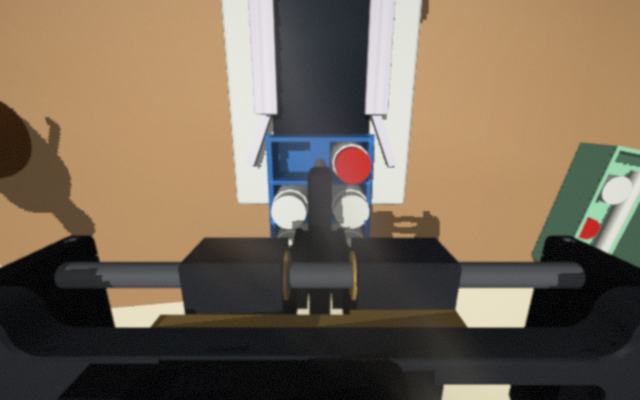

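The rack is in line with the bay. Its blue edges are at u≈269 and 374, and the lips' inner edges at ≈276 and 369. I'll check the lateral offset numerically.

```bash
python3 - <<'E'
from h import *
c=load("w4");o=c["obs"];im=c["img"];g=cv2.GaussianBlur(im.min(2),(3,3),0).astype(np.float32)
b=cv2.GaussianBlur((im[...,2].astype(np.float32)-im[...,0]),(3,3),0)
h=-.102;ex=np.array([np.cos(h),np.sin(h)]);ey=np.array([-ex[1],ex[0]]);O=np.array([.6532,.0482])
def scan(A,x,z,ys,th):
  P=np.c_[O+x/1000*ex+ys[:,None]/1000*ey,np.full(len(ys),z)];uv=proj(c,P,o).astype(np.float32)
  v=cv2.remap(A,uv[:,0].copy(),uv[:,1].copy(),cv2.INTER_LINEAR)[:,0];j=np.argmax(v>th);return ys[j]
for x in range(-45,30,15): print("lip",x,scan(g,x,.0655,np.arange(25,60,.25),130),scan(g,x,.0655,-np.arange(25,60,.25),130))
z=o["position"][2]-.1117+.045
for x in (-71,-75,-80,-85,-90,-95): print("grid",x,scan(b,x,z,np.arange(60,25,-.25),25),scan(b,x,z,-np.arange(60,25,-.25),25))
xs=np.arange(-40,-90,-.25)
for y in (-25,25):
  P=np.c_[O+xs[:,None]/1000*ex+y/1000*ey,np.full(len(xs),z)];uv=proj(c,P,o).astype(np.float32);v=cv2.remap(b,uv[:,0].copy(),uv[:,1].copy(),cv2.INTER_LINEAR)[:,0];print("front",y,xs[np.argmax(v>25)])
E
```

```text
lip -45 40.5 -40.5
lip -30 40.75 -40.75
lip -15 40.5 -40.75
lip 0 40.5 -40.75
lip 15 40.5 -40.75
grid -71 40.5 -37.75
grid -75 40.5 -38.0
grid -80 40.25 -37.75
grid -85 40.0 -38.0
grid -90 40.0 -60.0
grid -95 40.0 -37.5
front -25 -68.75
front 25 -69.25
```

Emit:
drive_tool --deltas '[[[3,1,4,0,0,0],[0,0,10,0,0,0],[0,0,10,0,0,0],[0,0,6,0,0,0],[0,0,4,0,0,0],[0,0,2,0,0,0],[0,0,0,0,0,0],[0,0,0,0,0,0]]]'

```text
time: 7.02
position: [0.5243, 0.0607, 0.1655]
tool_rot: [0.999, -0.051, 0.0, -0.0]
ft_force: [-0.2, -0.3, -3.8]
grip_width: 0.0113
grip_force: 50.0
```

```bash
python3 st.py
```

```text
t 7.02 reader xyz mm [-129.5   -0.7  165.5] head err -0.0002 tilt [0.0001 0.    ] F in reader [-0.1 -0.3 -3.8] M [ 0.04  0.03 -0.04] grip 0.011288268516381268 49.99484930187464
```

Emit:
drive_tool --deltas '[[[0,0,1,0,0,0],[0,0,1,0,0,0],[0,0,1,0,0,0],[0,0,0,0,0,0],[0,0,0,0,0,0]]]'

```text
time: 7.43
position: [0.5242, 0.0607, 0.1626]
tool_rot: [0.999, -0.051, 0.0, -0.0]
ft_force: [0.1, 0.3, -3.5]
grip_width: 0.0119
grip_force: 50.0
```

```bash
python3 st.py
```

```text
t 7.43 reader xyz mm [-129.6   -0.7  162.6] head err -0.0002 tilt [ 0.0001 -0.    ] F in reader [ 0.   0.3 -3.5] M [0.   0.   0.03] grip 0.011878045662399996 49.99483692459762
```

Emit:
drive_tool --deltas '[[[0,0,0.5,0,0,0],[0,0,0.5,0,0,0],[0,0,0,0,0,0],[0,0,0,0,0,0]]]'

```text
time: 7.77
position: [0.5242, 0.0607, 0.1616]
tool_rot: [0.999, -0.051, 0.0, -0.0]
ft_force: [-0.5, 0.2, -3.8]
grip_width: 0.0116
grip_force: 50.0
```

Emit:
drive_tool --deltas '[[[0,0,0.5,0,0,0],[0,0,0,0,0,0],[0,0,0,0,0,0]]]'

```text
time: 8.02
position: [0.5243, 0.0607, 0.1614]
tool_rot: [0.999, -0.051, 0.0, 0.0]
ft_force: [-1.0, 0.1, -0.2]
grip_width: 0.0118
grip_force: 50.0
```

```bash
python3 st.py
```

```text
t 8.02 reader xyz mm [-129.5   -0.7  161.4] head err -0.0002 tilt [ 0.0004 -0.0001] F in reader [-1.   0.  -0.2] M [0.05 0.22 0.03] grip 0.011827619654521088 49.99863624572754
```

Emit:
drive_tool --deltas '[[[2,0,0,0,0,0],[4,0,0,0,0,0],[5,0,0,0,0,0],[5,0,0,0,0,0],[5,0,0,0,0,0],[5,0,0,0,0,0],[3,0,0,0,0,0],[0,0,0,0,0,0]]]'

```text
time: 8.68
position: [0.5548, 0.0575, 0.1615]
tool_rot: [0.999, -0.051, 0.001, 0.0]
ft_force: [0.6, 0.1, 4.6]
grip_width: 0.0117
grip_force: 50.0
```

```bash
python3 st.py
```

```text
t 8.68 reader xyz mm [-98.9  -0.7 161.5] head err -0.0003 tilt [ 0.0028 -0.0002] F in reader [0.6 0.2 4.6] M [0.13 0.04 0.02] grip 0.011729309076461074 49.99842759221792
```

Emit:
drive_tool --deltas '[[[4,0,0,0,0,0],[6,0,0,0,0,0],[7,0,0,0,0,0],[7,0,0,0,0,0],[7,0,0,0,0,0],[6,0,0,0,0,0],[3,0,0,0,0,0],[0,0,0,0,0,0]]]'

```text
time: 9.35
position: [0.5941, 0.0535, 0.1615]
tool_rot: [0.999, -0.051, 0.001, 0.0]
ft_force: [-0.9, -0.2, 4.5]
grip_width: 0.0113
grip_force: 50.0
```

```bash
python3 st.py
```

```text
t 9.35 reader xyz mm [-59.3  -0.8 161.5] head err -0.0003 tilt [ 0.0022 -0.0002] F in reader [-0.9 -0.3  4.5] M [ 0.06  0.09 -0.01] grip 0.01134413967502633 49.99836193397641
```

Emit:
drive_tool --deltas '[[[4,0,0,0,0,0],[6,0,0,0,0,0],[7,0,0,0,0,0],[7,0,0,0,0,0],[6,0,0,0,0,0],[4,0,0,0,0,0],[2,0,0,0,0,0],[0,0,0,0,0,0]]]'

```text
time: 10.02
position: [0.6294, 0.0499, 0.1614]
tool_rot: [0.999, -0.051, 0.001, 0.0]
ft_force: [0.6, 0.1, 4.9]
grip_width: 0.012
grip_force: 50.0
```

```bash
python3 st.py
```

```text
t 10.02 reader xyz mm [-23.9  -0.7 161.4] head err -0.0002 tilt [ 0.0013 -0.0001] F in reader [0.6 0.2 4.9] M [ 0.08  0.22 -0.04] grip 0.011954242473161729 49.99840781092644
```

Emit:
drive_tool --deltas '[[[2,0,0,0,0,0],[2,0,0,0,0,0],[2,0,0,0,0,0],[2,0,0,0,0,0],[2,0,0,0,0,0],[2,0,0,0,0,0],[2,0,0.2,0,0,0],[0,0,0,0,0,0]]]'

```text
time: 10.68
position: [0.643, 0.0485, 0.1615]
tool_rot: [0.999, -0.051, 0.0, -0.0]
ft_force: [-2.2, 0.1, 6.7]
grip_width: 0.0118
grip_force: 50.0
```

```bash
python3 st.py
```

```text
t 10.68 reader xyz mm [-10.2  -0.7 161.5] head err -0.0002 tilt [ 0.0008 -0.    ] F in reader [-2.2 -0.1  6.7] M [0.17 0.35 0.04] grip 0.011792629928255178 49.998279847204685
```

Emit:
drive_tool --deltas '[[[1.5,0,0,0,0,0],[2,0,0.1,0,0,0],[2,0,0.1,0,0,0],[1,0,0.1,0,0,0],[0,0,0,0,0,0]]]'

```text
time: 11.1
position: [0.6477, 0.0482, 0.1614]
tool_rot: [0.999, -0.051, -0.002, -0.0]
ft_force: [-6.6, -0.3, 9.5]
grip_width: 0.0117
grip_force: 50.0
```

```bash
python3 st.py
```

```text
t 11.1 reader xyz mm [ -5.5  -0.6 161.4] head err -0.0002 tilt [-0.0031  0.0004] F in reader [-6.6 -1.   9.5] M [ 0.17  0.91 -0.13] grip 0.011693461331588814 50.00304440036416
```

Emit:
drive_tool --deltas '[[[1,0,0.1,0,0,0],[1,0,0,0,0,0],[1,0,0.1,0,0,0],[0,0,0,0,0,0]]]'

```text
time: 11.43
position: [0.6503, 0.0479, 0.1615]
tool_rot: [0.999, -0.051, -0.002, -0.0]
ft_force: [-7.3, 0.4, 11.6]
grip_width: 0.0115
grip_force: 50.0
```

```bash
python3 st.py
```

```text
t 11.43 reader xyz mm [ -2.8  -0.6 161.5] head err -0.0002 tilt [-0.0036  0.0004] F in reader [-7.3 -0.3 11.6] M [ 0.17  1.01 -0.09] grip 0.011549010116652297 50.003982335329056
```

Emit:
drive_tool --deltas '[[[0.8,0,0,0,0,0],[0.8,0,0,0,0,0],[0.8,0,0.1,0,0,0],[0,0,0,0,0,0]]]'

```text
time: 11.77
position: [0.6525, 0.0477, 0.1614]
tool_rot: [0.999, -0.051, -0.002, -0.0]
ft_force: [-6.8, 0.8, 12.9]
grip_width: 0.0116
grip_force: 50.0
```

```bash
python3 st.py
```

```text
t 11.77 reader xyz mm [ -0.6  -0.6 161.4] head err -0.0002 tilt [-0.004   0.0004] F in reader [-6.9  0.1 12.9] M [ 0.19  1.08 -0.14] grip 0.011645132306955316 50.00476201996207
```

Emit:
drive_tool --deltas '[[[0.5,0,0.1,0,0,0],[0.5,0,0,0,0,0],[0.5,0,0.1,0,0,0],[0,0,0,0,0,0]]]'

```text
time: 12.1
position: [0.6539, 0.0476, 0.1614]
tool_rot: [0.999, -0.051, -0.002, -0.0]
ft_force: [-7.0, 0.6, 12.2]
grip_width: 0.0113
grip_force: 50.0
```

```bash
python3 st.py
```

```text
t 12.1 reader xyz mm [  0.8  -0.6 161.4] head err -0.0002 tilt [-0.0042  0.0004] F in reader [-7.1 -0.1 12.2] M [ 0.2   1.2  -0.07] grip 0.01131096403530606 50.00516580417752
```

Emit:
drive_tool --deltas '[[[0.5,0,0.1,0,0,0],[0.5,0,0,0,0,0],[0.5,0,0.1,0,0,0],[0,0,0,0,0,0]]]'

```text
time: 12.43
position: [0.6551, 0.0474, 0.1615]
tool_rot: [0.999, -0.051, -0.002, -0.0]
ft_force: [-8.6, 0.3, 13.3]
grip_width: 0.0115
grip_force: 50.0
```

```bash
python3 st.py
```

```text
t 12.43 reader xyz mm [  1.9  -0.6 161.5] head err -0.0001 tilt [-0.0049  0.0004] F in reader [-8.6 -0.6 13.3] M [ 0.12  1.33 -0.05] grip 0.01147010838222405 50.00601712614298
```

Emit:
drive_tool --deltas '[[[0.3,0,0.1,0,0.001,0],[0.3,0,0,0,0.001,0],[0.3,0,0.1,0,0.001,0],[0,0,0,0,0,0],[0,0,0,0,0,0]]]'

```text
time: 12.85
position: [0.655, 0.0475, 0.1614]
tool_rot: [0.999, -0.051, -0.002, -0.0]
ft_force: [-9.8, -0.1, 16.5]
grip_width: 0.0116
grip_force: 50.0
```

```bash
python3 st.py
```

```text
t 12.85 reader xyz mm [  1.9  -0.5 161.4] head err 0.0 tilt [-0.0039  0.0002] F in reader [-9.8 -1.1 16.5] M [ 0.14  1.69 -0.02] grip 0.011585735891843973 50.00700742006302
```

Emit:
drive_tool --deltas '[[[0.3,0,0,0,0.001,0],[0.3,0,0,0,0.001,0],[0.3,0,0,0,0.001,0],[0,0,0,0,0,0],[0,0,0,0,0,0]]]'

```text
time: 13.27
position: [0.6551, 0.0475, 0.1614]
tool_rot: [0.999, -0.051, -0.001, 0.0]
ft_force: [-12.7, 1.0, 18.0]
grip_width: 0.0115
grip_force: 50.0
```

```bash
python3 st.py
```

```text
t 13.27 reader xyz mm [  1.9  -0.5 161.4] head err 0.0 tilt [-0.003   0.0001] F in reader [-12.8  -0.3  18. ] M [ 0.18  1.95 -0.08] grip 0.011516090742829433 50.011250004172325
```

Emit:
drive_tool --deltas '[[[0.4,0,-0.05,0,0.001,0],[0,0,0,0,0,0],[0,0,0,0,0,0],[0,0,0,0,0,0],[0,0,0,0,0,0],[0,0,0,0,0,0],[0,0,0,0,0,0],[0,0,0,0,0,0]]]'

```text
time: 13.93
position: [0.6551, 0.0475, 0.1614]
tool_rot: [0.999, -0.051, -0.001, 0.0]
ft_force: [-13.2, 0.6, 18.1]
grip_width: 0.0116
grip_force: 50.0
```

```bash
python3 st.py; python3 snap.py s5 scene; python3 -c "
import cv2;i=cv2.imread('pics/s5.png')[150:300,260:460];cv2.imwrite('pics/s5c.png',cv2.resize(i,None,fx=4,fy=4,interpolation=2))"; python3 st.py
```

```text
t 13.93 reader xyz mm [  2.   -0.5 161.4] head err -0.0 tilt [-0.0029  0.0001] F in reader [-13.2  -0.7  18.1] M [ 0.24  2.12 -0.06] grip 0.011554614405567628 50.01208908855915
13.93 [0.6551 0.0475 0.1614] [ 0.9987 -0.051  -0.0014  0.    ] [-13.23   0.64  18.13] 0.011554614405567628
t 13.98 reader xyz mm [  2.   -0.5 161.4] head err 0.0 tilt [-0.0029  0.0001] F in reader [-12.7  -1.   17. ] M [ 0.22  2.1  -0.11] grip 0.011574976964242345 50.012119207531214
```

View pics/s5c.png

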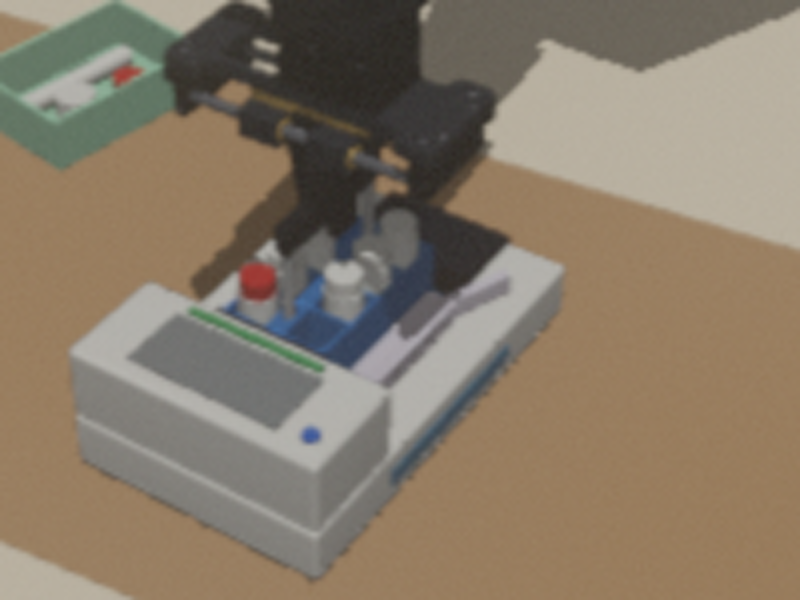

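The rack is home behind the housing and the red-capped vial is upright. The middle near vial, at about (372,268) in the crop, is unclear, so I'll look closer.

```bash
python3 snap.py w6 wrist; python3 - <<'E'
import cv2,numpy as np
s=cv2.imread('pics/s5.png')[190:240,310:377];w=cv2.imread('pics/w6.png')[120:300,220:420]
a=cv2.resize(s,(800,597))[:,:];b=cv2.resize(w,(500,450),interpolation=2)
out=np.zeros((450,800,3),np.uint8);out[:, :500]=b;out[:224,500:]=cv2.resize(s,(300,224),interpolation=2)
t=cv2.imread('pics/s5.png')[195:232,335:372];out[224:450,500:726]=cv2.resize(t,(226,226),interpolation=2)
cv2.imwrite('pics/c6.png',out)
E
```

```text
13.98 [0.6551 0.0475 0.1614] [ 0.9987 -0.051  -0.0014  0.    ] [-12.69   0.27  17.  ] 0.011574976964242345
```

View pics/c6.png

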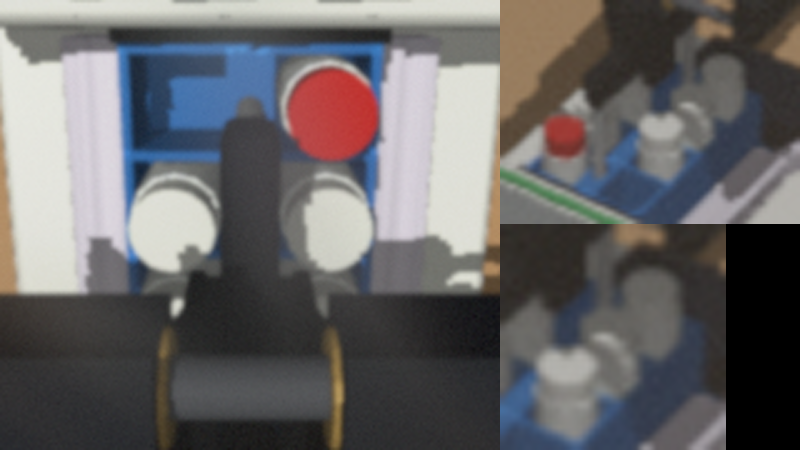

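```bash
python3 - <<'E'
from h import *
c=load("s5");im=c["img"][:,:,::-1]
h=-.102;ex=np.array([np.cos(h),np.sin(h),0]);ey=np.array([-ex[1],ex[0],0]);O=np.array([.655,.0477,0])
x0,y0,k=330,190,12
v=cv2.resize(im[y0:y0+50,x0:x0+60],None,fx=k,fy=k,interpolation=cv2.INTER_CUBIC)
raw=v.copy()
for x in (16,-16,-48):
  for z,col in ((.119,(0,255,0)),(.095,(0,0,255))):
    t=np.linspace(0,2*np.pi,40);P=O+((x+13*np.cos(t))[:,None]*ex+(19+13*np.sin(t))[:,None]*ey)/1000+[0,0,z]
    uv=((proj(c,P)-[x0,y0]+.5)*k).astype(np.int32);cv2.polylines(v,[uv],True,col,1)
cv2.imwrite("pics/c7.png",v)
E
```

```text
(no output)
```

View pics/c7.png

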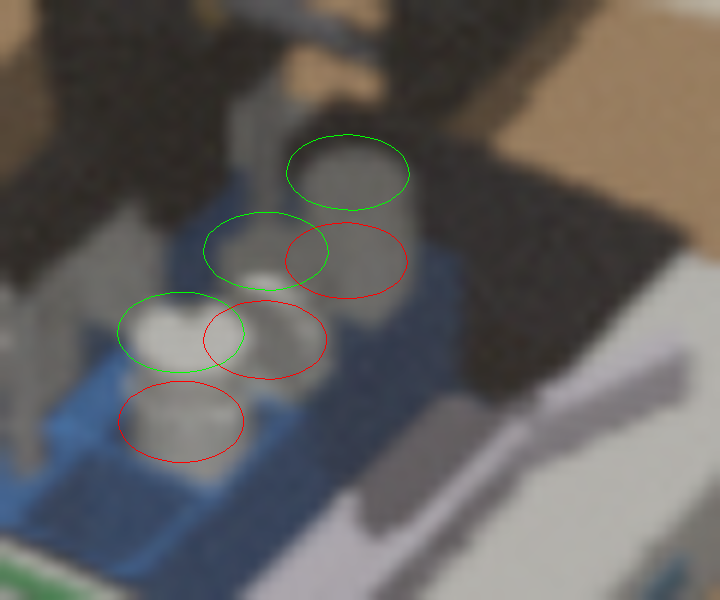

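The overlay shows every cap at its predicted height and spacing, so the odd look was only the gripper's shadow. The stop margin is thin, so I'll firm the inward push slightly.

Emit:
drive_tool --deltas '[[[0.4,0,-0.05,0,0,0],[0.4,0,-0.05,0,0,0],[0,0,0,0,0,0],[0,0,0,0,0,0],[0,0,0,0,0,0],[0,0,0,0,0,0],[0,0,0,0,0,0],[0,0,0,0,0,0]]]'

```text
time: 14.7
position: [0.6551, 0.0475, 0.1614]
tool_rot: [0.999, -0.051, -0.002, 0.0]
ft_force: [-14.5, 0.3, 18.3]
grip_width: 0.0113
grip_force: 50.0
```

```bash
python3 st.py
```

```text
t 14.7 reader xyz mm [  2.   -0.5 161.4] head err 0.0001 tilt [-0.0047  0.0002] F in reader [-14.4  -1.2  18.3] M [ 0.14  2.29 -0.1 ] grip 0.011334437345398515 50.01378525048494
```

Emit:
drive_tool --deltas '[[[0,0,0,0,0.002,0],[0,0,-0.05,0,0.002,0],[0,0,0,0,0,0],[0,0,0,0,0,0],[0,0,0,0,0,0],[0,0,0,0,0,0]]]'

```text
time: 15.2
position: [0.6551, 0.0475, 0.1614]
tool_rot: [0.999, -0.051, -0.0, 0.0]
ft_force: [-14.6, 0.5, 18.7]
grip_width: 0.0118
grip_force: 50.0
```

```bash
python3 st.py
```

```text
t 15.2 reader xyz mm [  2.   -0.5 161.4] head err 0.0001 tilt [-0.0008 -0.0002] F in reader [-14.6  -1.   18.7] M [ 0.23  2.25 -0.09] grip 0.011754219836266096 50.01359609887004
```

Emit:
drive_tool --deltas '[[[-0.2,0,0,0,0.002,0],[0,0,0,0,0.002,0],[0,0,0,0,0,0],[0,0,0,0,0,0],[0,0,0,0,0,0],[0,0,0,0,0,0]]]'

```text
time: 15.7
position: [0.6551, 0.0475, 0.1614]
tool_rot: [0.999, -0.051, 0.002, 0.0]
ft_force: [-13.8, -0.0, 19.1]
grip_width: 0.0111
grip_force: 50.0
```

```bash
python3 st.py
```

```text
t 15.7 reader xyz mm [  1.9  -0.5 161.4] head err 0.0001 tilt [ 0.0035 -0.0006] F in reader [-13.7  -1.4  19.1] M [ 0.23  2.37 -0.09] grip 0.011102545572241539 50.013155713677406
```

Emit:
drive_tool --deltas '[[[0.1,0,-0.15,0,0,0],[0,0,0,0,0,0],[0,0,0,0,0,0],[0,0,0,0,0,0],[0,0,0,0,0,0],[0,0,0,0,0,0]]]'

```text
time: 16.2
position: [0.6551, 0.0476, 0.1614]
tool_rot: [0.999, -0.051, 0.002, 0.0]
ft_force: [-13.7, 0.8, 17.9]
grip_width: 0.0119
grip_force: 50.0
```

```bash
python3 st.py
```

```text
t 16.2 reader xyz mm [  1.9  -0.5 161.4] head err 0.0001 tilt [ 0.0032 -0.0006] F in reader [-13.7  -0.6  17.9] M [ 0.2   2.35 -0.13] grip 0.01190231155143701 50.01313056796789
```

Emit:
drive_tool --deltas '[[[0.4,0,-0.1,0,0.001,0],[0,0,0,0,0,0],[0,0,0,0,0,0],[0,0,0,0,0,0],[0,0,0,0,0,0],[0,0,0,0,0,0]]]'

```text
time: 16.7
position: [0.6551, 0.0475, 0.1614]
tool_rot: [0.999, -0.051, 0.002, 0.0]
ft_force: [-13.8, 1.0, 18.1]
grip_width: 0.0114
grip_force: 50.0
```

```bash
python3 st.py
```

```text
t 16.7 reader xyz mm [  1.9  -0.5 161.4] head err 0.0 tilt [ 0.0032 -0.0006] F in reader [-13.8  -0.4  18.1] M [ 0.23  2.42 -0.12] grip 0.011411399023436066 50.013367831707
```

Emit:
drive_tool --deltas '[[[0.4,0,-0.1,0,0.001,0],[0,0,0,0,0,0],[0,0,0,0,0,0],[0,0,0,0,0,0],[0,0,0,0,0,0],[0,0,0,0,0,0],[0,0,0,0,0,0],[0,0,0,0,0,0]]]'

```text
time: 17.37
position: [0.6551, 0.0475, 0.1614]
tool_rot: [0.999, -0.051, 0.002, 0.0]
ft_force: [-15.2, 2.0, 18.1]
grip_width: 0.0113
grip_force: 50.0
```

```bash
python3 st.py
```

```text
t 17.37 reader xyz mm [  1.9  -0.5 161.4] head err 0.0001 tilt [ 0.0032 -0.0006] F in reader [-15.3   0.5  18.1] M [ 0.26  2.55 -0.12] grip 0.011272658199846195 50.0138789601624
```

In 15 N, down 18 N, steady and level: handing in.

```bash
python3 -c "
from rig import ticket
print(ticket.hand_in())"
```

```text
the job is handed in; nothing more can be done
None
```

I handed the job in at 17.4 s with the rack held home in the reader, pushed in at about 15 N and down at about 18 N, square, and with the vials in view upright at the last picture; the verdict was not shown.

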